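# Dip-gauge check on the bench vacuum pump

### The arm

A 7-joint arm with a two-finger parallel gripper is mounted at the origin on a cart in front of the work surface, level with it; the furniture and walls round the work are solid. World frame = base frame: x ahead of the robot, y to its left, z up, the work surface at z = 0. Lengths are in mm, angles in rad, forces in N, time in s.
With the tool pointing down it reaches from about 425 to 975 mm from the base axis. Payload 16.7 kg.
Tool frame: the origin (TCP) lies on the front face of the gripper's body, between the roots of the fingers; the fingertips stand 73 mm ahead of it and the grasp point (between the pads) lies 54 mm ahead of it; z points along the fingers, y is the direction in which the jaws open and shut (so a half turn about z gives the same grasp; the last joint's range is limited). The gripper opens to 85 mm and grips with 20 to 120 N. Pads are 22 mm wide; open, the fingers measure 114 mm over their backs; the gripper's body (76 mm by 85 mm) begins 54 mm behind the grasp point. The pads swing forward as they close: fully open they stand 13 mm farther back than shut.
Start: joints at [1.042, 0.426, 0.074, 1.606, -0.034, 1.111, -0.067], TCP at [250.212, -626.877, 303.902] pointing down, gripper open.
Joint ranges: [-2.85, 2.85], [-0.5, 2.14], [-1.23, 1.37], [0.21, 2.46], [-1.02, 4.16], [0.16, 2.05], [-2.73, 2.73]. Speed limits (rad/s): [1.89, 1.89, 2.39, 2.39, 3.01, 3.01, 3.01].

### API

Orientations are given as [roll, pitch, yaw] about the fixed x, y, z axes, in that order (R = Rz(yaw) Ry(pitch) Rx(roll)).
In Python, from rig import bot gives the robot as it stands.
- The arm moves only by the shell command python3 -m pendant 'ROWS' [FORCE]. ROWS is a JSON object of lists of equal length, an entry for each row: "translation": the shift along the tool's x, y, z in m, a list of three; "delta_rot": the turn, a rotation vector about the tool's x, y, z in degrees, a list of three; "fingers": the closure in counts, from 0 (fully open) to 255 (shut). A call has 1 to 8 rows; each row is the pose to reach, as a shift and turn from the pose commanded when the call began, along the tool's axes at that moment; what a row does not reach only later rows make up. A row lasts 1/12 s, in which the tool goes at most 41.7 mm and 7.16 degrees, less where a joint would pass 70% of its speed; a pose out of reach is approached as far as the arm can. A call with a gripper value outside its range is refused whole. The fingers move at their own pace and stop on an object; FORCE is the grip in N (left out, the last holds). Time passes only in rows, so rows that repeat a pose let the fingers close. It gives the time, the measured TCP pose, the force and the opening at its end, in the units of the state.
- bot.observe(): the state, without advancing time (a new reading comes with each control period).
- bot.camera(name): name is "scene" or "top" or "wrist"; returns a dict with "pixels" (480x640x3 uint8, red, green, blue), "z_map" (480x640 float32, mm along the optical axis (not along the pixel's ray), 0 where there is no reading), "intrinsics" (3x3 intrinsics, pixels), "D" ([k1, k2, p1, p2, k3] as OpenCV has them; the pictures are not rectified), "rvec" (rotation vector, rad) and "tvec" (3), from world to camera coordinates, as OpenCV has them. Camera axes: x right, y down, z forward; pixel columns grow to the right and rows downward; lengths in mm; the calibration is good to about 2 mm. A picture is of the moment at which its call begins.
- bot.close_job(): hands the job in, once; it reports no verdict.
Trained networks look in the newest picture that a camera, given by its name, has taken for a name from the list of things; names that differ only in an ending like _2 or _b are one class to them, and where a whole thing is asked for, a point or a joint stands for the part that bears it (a point fixed in the world has none). Each returns a list of dicts, best first, with "p" (0 to 1); they miss things now and then, are a little off and sometimes report something else, mostly with a low value. They report only what shows in the picture. A call takes as long as a camera call. They do not tell look-alikes from the thing itself.
- bot.trace(camera, target): "mask" (480x640 bool, what is visible of it) and "rect" ([left, top, width, height] in pixels, round what is visible of it).
The state is a dict: "time_s": time; "joint_positions": joint angles; "joint_vel": joint speeds; "joint_efforts": joint torques, N m; "ee_pos": TCP position; "orientation": TCP orientation; "wrist_force": force on the tool from outside, world axes, zero at the start; "ft_torque": the same for the moment, N m; "finger_gap": finger opening in mm.
Only numpy, scipy, OpenCV 4.12 (cv2) and the standard library are available. Lean on these libraries where they do the work, as an engineer would, in place of code of your own. Each camera call takes 0.05 s, during which the arm holds its last target.

### The job

Check the pump with its gauge rod: first turn the red isolator handle on the pump clockwise from on (green mark) fully to off (black mark) and let go of it. Then take the orange-handled gauge rod from its white cradle, push it down the pump's sloping guide tube until its collar stops on the mouth, draw it right out again, and hold it level with its tip about 15 cm above the middle of the white reading card. Finish still holding the rod there, still and clear of everything, and leave the cup, the label roll and the timer alone.

Things in the scene. Friction and masses are not known exactly. Their poses are not given: they have to be found in the camera images.
- pump: The bench vacuum pump, fixed: grey base plate 250 x 230 mm, blue sump, finned grey motor, grey pod with yellow plate; no part but the guide tube's mouth (up to 147 mm) and the isolator handle (109 mm) stands higher than 116 mm. Origin on the worktop near its middle, z up; its front, with the guide tube, faces its own -x.  In this frame the isolator axis is at x -35, y +83 mm and the guide tube's mouth at x -105, y -50, z 132 mm.
- isolator (a joint): Red isolator handle, turning on a vertical axis: 0 = on (white-ended bar points along the pump's own -x, to the green mark), grows clockwise seen from above, stop at 1.3 rad = off (to the black mark). At the start it stands at 0 to 0.12. It has friction (0.08 N m) and stays where it is left; no spring.
- isolator_grip (a point): A point on the isolator's axis, at the height to grip the handle's bar, 97 mm above the worktop. The bar, 58 long, 13 wide and 28 mm tall, runs equally to both sides, along this point's own x axis (its white mark is at the -x end), and its top is 12 mm above this point; below the bar (16 mm below this point) lies its round foot of radius 19 mm.
- guide_tube: Steel guide tube fixed to the pump. Origin at the centre of its open mouth; its own z axis points out of the tube, along its axis, 30 degrees above the horizontal. Bore 12 mm, flaring to 26 mm over the last 14 mm; the mouth's rim is 34 mm outside. The bore is free for 94 mm.
- gauge_rod: The gauge rod, loose, 90 g. Origin at the centre of its handle, x along the rod to the tip. Orange handle 120 mm long, 14 mm wide (y) and 18 mm high (z); then a round collar of 32 mm diameter and 8 mm thick; then a straight steel rod of 8 mm diameter and 90 mm length with a round end. It balances about 20 mm from the handle's centre, towards the tip.
- rod_grip (a point): Centre of the gauge rod's handle, where it is gripped; axes as the gauge rod's. It lies level at 56 mm above the worktop in its cradle at the start.
- rod_collar (a point): Centre of the collar's face towards the tip, 68 mm from rod_grip along the rod; it meets the mouth when the rod is fully in.
- rod_tip (a point): The rod's tip, 158 mm from rod_grip along the rod.
- cradle: White cradle, fixed, base 230 x 60 x 10 mm, with two open-topped notched posts 10 mm long (along the rod) and 34 mm wide: one under the handle, 50 mm behind the handle's centre (up to 57 mm high), one under the steel rod, 112 mm ahead of it (up to 62 mm high). The base reaches 70 mm behind and 160 mm ahead of the origin, which is on the worktop below the handle's centre; x runs as the rod's.
- reading_card: White reading card with a blue border and a blue centre dot, fixed flat on the worktop, 75 x 110 x 3 mm. Origin at its centre on the worktop.
- specimen_cup_3: Bystander: specimen cup with dark red lid, 53 x 52 x 59 mm, loose. Origin at its underside.
- label_roll: Bystander: white label roll, 56 x 56 x 26 mm, loose. Origin at its underside.
- timer: Bystander: white timer with three buttons, 62 x 62 x 22 mm, loose. Origin at its underside.
Things that resemble listed ones, but are neither listed nor needed, are in the scene too. Several things look just like the reading_card: the one meant starts nearest to the robot's base.

How it is judged (in metres and radians):
On the way, in this order (a step that is already met when the one before it is completed fails the run):
1. the isolator is turned to off and let go (value of joint isolator above 1.15 rad and contact force between the fingers and pump below 0.1 N), for 0.2 s.
2. the gauge rod is in the guide tube with its collar on the mouth (distance between rod_collar and guide_tube below 0.005 m and angle between the x axis of gauge_rod and the z axis of guide_tube, either way round below 0.09 rad), for 0.2 s.
3. the rod is drawn right out of the guide tube (z of rod_tip in the frame of guide_tube above 0.01 m), for 0.1 s.
At the end, for the whole second after the job is handed in: The isolator is off (past 1.15 rad); the rod is held by the fingers, level within 8 degrees, its tip within 30 mm (seen from above) of the reading card's centre and 100 to 210 mm above the worktop, moving slower than 30 mm/s and touching neither pump nor cradle (value of joint isolator above 1.15 rad and contact force between the fingers and gauge_rod above 1 N and angle between gauge_rod's own x axis and vertical between 1.431 and 1.711 rad and horizontal distance between rod_tip and reading_card below 0.03 m and height (world z) of rod_tip between 0.1 and 0.21 m and linear speed of gauge_rod below 0.03 m/s and contact force between gauge_rod and pump below 0.1 N and contact force between gauge_rod and cradle below 0.1 N); the arm keeps its last pose, push and grip.
It fails at once if the rod enters the guide tube while the isolator is not off (z of rod_tip in the frame of guide_tube between -0.1 and -0.02 m and x of rod_tip in the frame of guide_tube between -0.01 and 0.01 m and y of rod_tip in the frame of guide_tube between -0.01 and 0.01 m and value of joint isolator below 1.1 rad).
It fails at once if the cup, the label roll or the timer is moved by more than 30 mm (distance of any of specimen_cup_3, label_roll, timer from where it was at the start of the episode above 0.03 m).
It also fails if it takes over 64 s, if anything falls off the work surface, if the arm or the gripper's body presses on something with over 40 N, if the wrist force passes 120 N, or if a joint passes its speed limit or range.

## Working session

There is one attempt and no reset: what is moved stays moved. The work goes in short steps, Python scripts to look and compute and a shell command to move; the robot and the scene stay as the last step left them, time stands still between calls to the robot, and variables do not carry over. Pictures are saved under pics/ and viewed, and the job is handed in when it is done.

```bash
ls; mkdir -p pics; python3 - <<'E'
from rig import bot
import cv2
print(bot.observe())
for n in ["scene","top","wrist"]:
    c=bot.camera(n); cv2.imwrite(f"pics/{n}0.png",c["pixels"][:,:,::-1])
    print(n,c["intrinsics"].tolist(),c["D"],c["rvec"],c["tvec"])
E
```

```text
pics
{'time_s': 0.0, 'joint_positions': array([ 1.04148245,  0.426767  ,  0.07385435,  1.60661222, -0.0341001 ,
        1.11077723, -0.06709011]), 'joint_vel': array([ 3.68403804e-05,  2.01593227e-04,  8.48158250e-04, -1.26769844e-03,
        1.28749508e-04, -6.17586762e-04,  4.31387060e-04]), 'joint_efforts': array([ 7.57650978e-04, -9.49813056e+01,  3.76113653e+00, -4.63512754e+01,
        1.93904660e-02,  1.00993158e-02, -3.50619736e-06]), 'ee_pos': array([ 250.11725924, -626.61581471,  303.18498201]), 'orientation': array([-3.14029235e+00,  1.00643880e-04,  3.79788813e-01]), 'wrist_force': array([ 0.55452741, -0.15922333, -0.4769985 ]), 'ft_torque': array([-0.02592451,  0.01681671,  0.0458477 ]), 'finger_gap': 85.77738864881044}
scene [[474.5642176985106, 0.0, 320.62036157964235], [0.0, 474.5642176985106, 238.09151000540226], [0.0, 0.0, 1.0]] [-0.09348296  0.          0.          0.          0.        ] [ 0.52531107 -2.47838839  1.43882408] [459.27099902 243.93217628 920.42268342]
top [[502.6708386299096, 0.0, 323.981533278038], [0.0, 502.6708386299096, 231.94320244643512], [0.0, 0.0, 1.0]] [-0.05942911  0.          0.          0.          0.        ] [ 2.140143   -2.19108081  0.11286281] [ -85.63729316  550.54811971 1233.28674716]
wrist [[331.2649760916307, 0.0, 310.8713091039051], [0.0, 331.2649760916307, 239.96798933802637], [0.0, 0.0, 1.0]] [-0.02482268  0.          0.          0.          0.        ] [-2.4044737   1.62828053  0.22855945] [-673.26995309  -35.80583573  377.870849  ]
```

View pics/scene0.png

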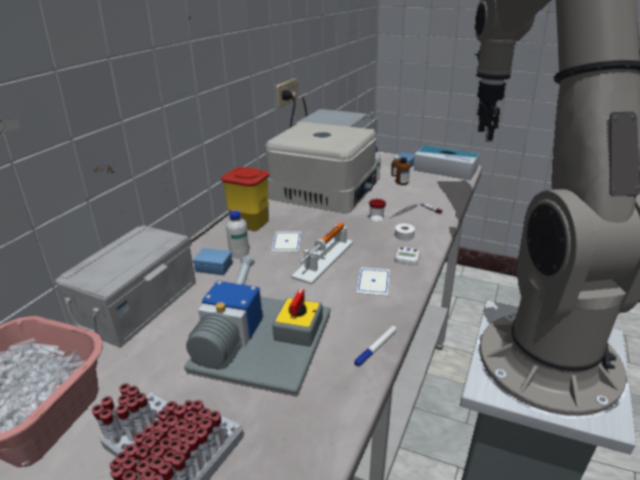

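View pics/top0.png

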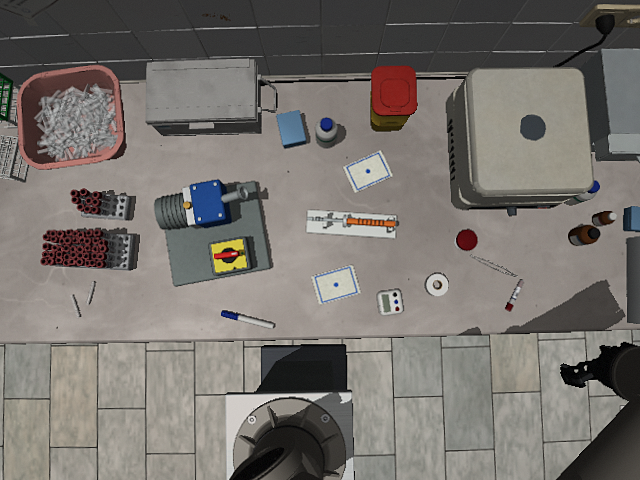

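View pics/wrist0.png

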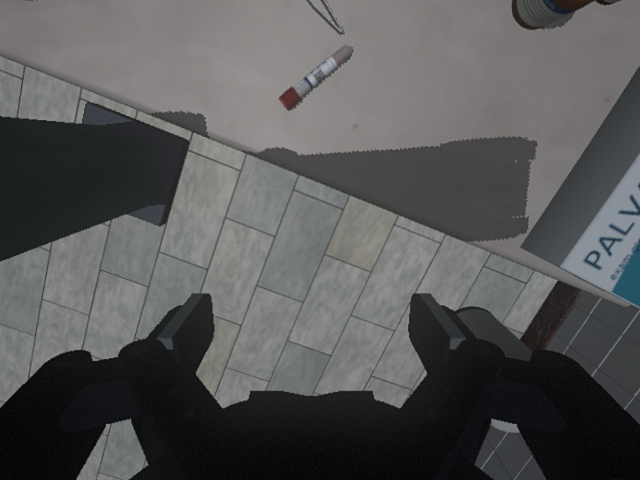

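```bash
cat > h.py <<'E'
import numpy as np, cv2
from rig import bot
from scipy.spatial.transform import Rotation as Rn
def cam(n,fn=None):
    c=bot.camera(n)
    if fn: cv2.imwrite(f"pics/{fn}.png",c["pixels"][:,:,::-1])
    return c
def rays(c,uv):
    uv=np.asarray(uv,float).reshape(-1,1,2)
    p=cv2.undistortPoints(uv,np.array(c["intrinsics"]),np.array(c["D"])).reshape(-1,2)
    return np.c_[p,np.ones(len(p))]
def w(c,uv,z=None):
    """world pts from depth map (z None) or at world height z"""
    R=cv2.Rodrigues(np.array(c["rvec"]))[0];t=np.array(c["tvec"]).ravel()
    r=rays(c,uv); uv=np.asarray(uv).reshape(-1,2)
    C=-R.T@t
    if z is None:
        d=np.array([c["z_map"][int(round(v)),int(round(u))] for u,v in uv])
        return ((r*d[:,None])-t)@R
    D=r@R
    return C+D*((z-C[2])/D[:,2])[:,None]
def proj(c,P):
    return cv2.projectPoints(np.asarray(P,float).reshape(-1,1,3),np.array(c["rvec"]),np.array(c["tvec"]),np.array(c["intrinsics"]),np.array(c["D"]))[0].reshape(-1,2)
def cloud(c,mask):
    v,u=np.nonzero(mask); d=c["z_map"][v,u]; k=d>0
    uv=np.c_[u,v][k]
    return w(c,uv),uv
E
python3 - <<'E'
from h import *
c=cam("top")
for n in ["pump","isolator","guide_tube","gauge_rod","cradle","reading_card","specimen_cup_3","label_roll","timer"]:
    for r in bot.trace("top",n)[:4]:
        P,uv=cloud(c,r["mask"])
        print(n,round(r["p"],2),r["rect"],"med",np.median(P,0).round(0),"min",np.percentile(P,2,axis=0).round(0),"max",np.percentile(P,98,axis=0).round(0))
im=c["pixels"][:,:,::-1]
cv2.imwrite("pics/t1.png",cv2.resize(im[160:340,140:460],None,fx=2.5,fy=2.5,interpolation=cv2.INTER_CUBIC))
E
```

```text
pump 0.87 [156.9, 180.5, 110.7, 105.3] med [558. 171.  29.] min [440.  56.  19.] max [666. 294. 119.]
pump 0.48 [452.9, 228.1, 24.2, 19.0] med [ 517. -448.   58.] min [ 495. -473.    6.] max [ 542. -426.   63.]
isolator 0.83 [219.7, 251.4, 18.3, 12.8] med [491. 132. 105.] min [476. 107.  77.] max [508. 157. 112.]
isolator 0.23 [377.1, 289.7, 25.1, 26.2] med [ 370. -257.   20.] min [ 339. -288.    1.] max [ 400. -228.   26.]
guide_tube 0.68 [219.9, 183.9, 25.4, 21.1] med [630. 107. 122.] min [618.  80.  22.] max [660. 142. 143.]
gauge_rod 0.71 [217.3, 250.2, 21.6, 11.5] med [491. 132. 103.] min [476. 105.  71.] max [509. 159. 112.]
gauge_rod 0.63 [306.2, 212.7, 88.7, 14.2] med [ 570. -180.   63.] min [ 558. -265.    8.] max [586. -70.  72.]
cradle 0.81 [303.8, 209.7, 91.0, 28.8] med [ 564. -162.   10.] min [ 537. -275.    5.] max [605. -56.  60.]
reading_card 0.77 [344.3, 151.5, 49.4, 41.1] med [ 707. -215.    3.] min [ 664. -269.   -2.] max [ 751. -160.    8.]
reading_card 0.71 [310.7, 266.8, 49.0, 35.4] med [ 418. -124.    3.] min [ 378. -177.   -2.] max [458. -70.   8.]
specimen_cup_3 0.81 [452.9, 227.2, 27.4, 24.2] med [ 518. -448.   58.] min [ 495. -473.    8.] max [ 542. -426.   63.]
label_roll 0.91 [426.6, 274.1, 22.7, 22.9] med [ 411. -377.   26.] min [ 386. -401.    2.] max [ 434. -350.   31.]
timer 0.73 [311.6, 265.2, 50.5, 40.1] med [ 417. -124.    3.] min [ 376. -177.   -2.] max [460. -71.   8.]
timer 0.62 [376.1, 290.0, 24.2, 28.4] med [ 370. -256.   20.] min [ 340. -289.    0.] max [ 399. -226.   26.]
```

View pics/t1.png

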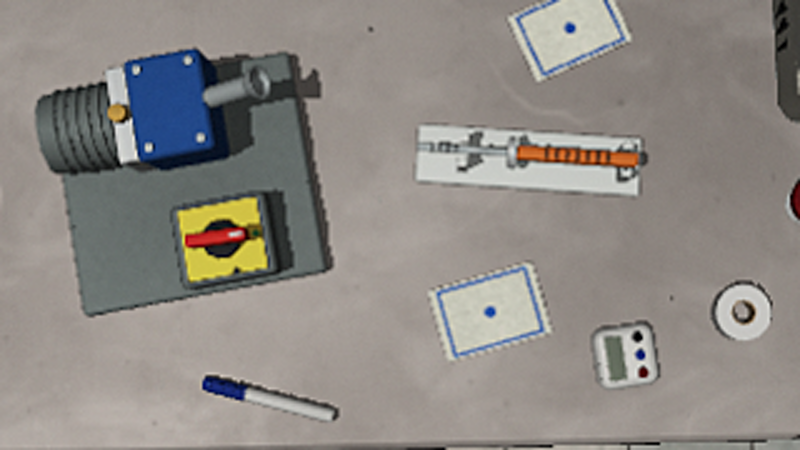

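```bash
python3 - <<'E'
from h import *
c=cam("top")
f=lambda x,y:(140+(x+.5)/2.5-.5,160+(y+.5)/2.5-.5)
print("base corners z19",w(c,[f(89,314),f(329,269),f(291,54)],19).round(1).tolist())
print("mouth",w(c,[f(257,80)],132).round(1))
print("bar ends",w(c,[f(188,240),f(244,235)],109).round(1).tolist())
print("yellow corners",w(c,[f(175,211),f(265,197),f(275,270),f(186,285)],85).round(1).tolist(), w(c,[f(200,220)]))
print("card",w(c,[f(490,311),f(570,28)],3).round(1).tolist())
print("rod",w(c,[f(640,158),f(519,152)],65).round(1).tolist(),w(c,[f(440,148)],60))
print("cradle base",w(c,[f(417,124),f(640,136),f(638,195),f(415,182)],10).round(1).tolist())
E
```

```text
base corners z19 [[423.1, 279.3, 19.0], [463.2, 36.1, 19.0], [684.2, 72.5, 19.0]]
mouth [[636.2  89.1 132. ]]
bar ends [[489.8, 158.8, 109.0], [493.3, 105.9, 109.0]]
yellow corners [[519.6, 176.6, 85.0], [531.0, 89.7, 85.0], [460.8, 80.6, 85.0], [448.4, 166.1, 85.0]] [[511.65113907 155.9009621   68.55424004]]
card [[417.4, -125.2, 3.0], [708.0, -215.9, 3.0]]
rod [[562.6, -274.5, 65.0], [571.3, -156.3, 65.0]] [[577.7866548  -79.00166245  60.        ]]
cradle base [[609.8, -55.1, 10.0], [592.0, -283.3, 10.0], [531.4, -278.9, 10.0], [550.1, -51.9, 10.0]]
```

```bash
cat >> h.py <<'E'
def tool(yaw_deg, tilt=None):
    return Rn.from_euler('xyz',[180,0,yaw_deg],degrees=True)
def plan(p,R,name="",s=None):
    s=s or bot.observe(); R0=Rn.from_euler('xyz',s["orientation"])
    d=R0.inv().apply(np.asarray(p,float)-s["ee_pos"])/1000; r=(R0.inv()*R).as_rotvec(degrees=True)
    print(name,"trans",d.round(4).tolist(),"rot",r.round(2).tolist(),"dist",round(np.linalg.norm(d)*1e3,1),"rows>=",round(max(np.linalg.norm(d)/.0417,np.linalg.norm(r)/7.16),1))
def st():
    s=bot.observe(); print("t",round(s["time_s"],2),"pos",s["ee_pos"].round(1),"rpy",np.degrees(s["orientation"]).round(2),"F",s["wrist_force"].round(1),"gap",round(s["finger_gap"],1),"q",s["joint_positions"].round(2)); return s
E
python3 -c "
from h import *
st(); plan([500,-250,300],tool(60))"
```

```text
t 0.7 pos [ 250.2 -626.9  303.9] rpy [-180.     -0.     21.76] F [-0.5  0.2  0. ] gap 85.6 q [ 1.04  0.43  0.07  1.61 -0.03  1.11 -0.07]
 trans [0.3717, -0.2574, 0.004] rot [-0.0, -0.0, -38.24] dist 452.1 rows>= 10.8
```

```bash
python3 -m pendant '{"translation":[[0.04,-0.027,0],[0.08,-0.055,0],[0.12,-0.083,0],[0.16,-0.111,0],[0.2,-0.138,0],[0.24,-0.166,0],[0.28,-0.194,0],[0.31,-0.215,0]],"delta_rot":[[0,0,-5],[0,0,-10],[0,0,-15],[0,0,-20],[0,0,-25],[0,0,-30],[0,0,-34],[0,0,-38]],"fingers":[0,0,0,0,0,0,0,0]}' 40
python3 -c "
from h import *
st(); plan([490,132,280],tool(93.8)); plan([480,-50,300],tool(80)) "
```

```text
time_s: 1.37
ee_pos: [435.0, -347.2, 304.3]
orientation: [3.141, 0.0, 1.046]
wrist_force: [1.0, -0.4, 0.4]
finger_gap: 85.3
t 1.37 pos [ 435.  -347.2  304.3] rpy [1.7996e+02 1.0000e-02 5.9950e+01] F [ 1.  -0.4  0.4] gap 85.3 q [ 0.72  0.24 -0.19  1.86  0.05  1.04 -0.02]
 trans [0.4423, -0.1923, 0.0241] rot [0.03, 0.02, -33.85] dist 483.0 rows>= 11.6
 trans [0.2798, -0.1099, 0.0041] rot [0.03, 0.02, -20.05] dist 300.6 rows>= 7.2
```

```bash
python3 -m pendant '{"translation":[[0.035,-0.014,0],[0.07,-0.028,0],[0.105,-0.041,0],[0.14,-0.055,0],[0.175,-0.069,0],[0.21,-0.083,0],[0.245,-0.096,0],[0.28,-0.11,0]],"delta_rot":[[0,0,-2.5],[0,0,-5],[0,0,-7.5],[0,0,-10],[0,0,-12.5],[0,0,-15],[0,0,-17.5],[0,0,-20]],"fingers":[0,0,0,0,0,0,0,0]}'
python3 - <<'E'
from h import *
st(); plan([490,110,280],tool(93.8))
c=cam("wrist","w1"); 
s=bot.observe();R=cv2.Rodrigues(c["rvec"])[0];C=-R.T@np.ravel(c["tvec"]);R0=Rn.from_euler('xyz',s["orientation"])
print("cam in tool",R0.inv().apply(C-s["ee_pos"]), "axes\n",(R0.inv().as_matrix()@R.T).round(3))
E
```

```text
time_s: 2.03
ee_pos: [480.3, -50.0, 304.3]
orientation: [3.141, 0.0, 1.394]
wrist_force: [1.4, 0.3, 0.1]
finger_gap: 85.5
t 2.03 pos [480.3 -50.  304.3] rpy [1.7995e+02 1.0000e-02 7.9870e+01] F [1.4 0.3 0.1] gap 85.5 q [ 0.38  0.14 -0.45  2.    0.07  1.02 -0.27]
 trans [0.1592, -0.0186, 0.0243] rot [0.05, 0.02, -13.93] dist 162.1 rows>= 3.9
cam in tool [ 63.22174896   0.15701781 -68.73513446] axes
 [[-0.01  -0.961 -0.276]
 [ 1.    -0.009 -0.003]
 [ 0.    -0.276  0.961]]
```

View pics/w1.png

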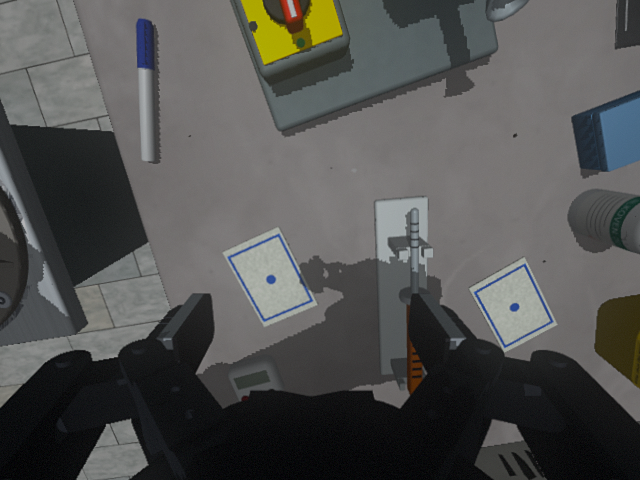

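```bash
python3 -c "
from h import *
plan([550,50,320],tool(95))"
```

```text
trans [0.1029, 0.0524, -0.0151] rot [0.1, -0.13, -14.55] dist 116.5 rows>= 2.8
```

```bash
python3 -m pendant '{"translation":[[0.036,0.018,-0.005],[0.07,0.035,-0.01],[0.103,0.052,-0.015],[0.103,0.052,-0.015],[0.103,0.052,-0.015]],"delta_rot":[[0,0,-5],[0,0,-10],[0,0,-14.5],[0,0,-14.5],[0,0,-14.5]],"fingers":[0,0,0,0,0]}'
python3 - <<'E'
from h import *
st()
c=cam("wrist","w2"); np.savez("w2.npz",**{k:np.asarray(v) for k,v in c.items()})
for n in ["isolator","guide_tube"]:
    for r in bot.trace("wrist",n)[:3]: 
        P,uv=cloud(c,r["mask"]); print(n,r["p"],r["rect"],np.median(P,0))
E
```

```text
time_s: 2.5
ee_pos: [550.5, 42.3, 318.9]
orientation: [3.141, -0.001, 1.648]
wrist_force: [-0.6, -0.6, -0.8]
finger_gap: 85.4
t 2.5 pos [550.5  42.3 318.9] rpy [ 1.7999e+02 -6.0000e-02  9.4430e+01] F [-0.6 -0.6 -0.8] gap 85.4 q [ 0.26  0.25 -0.53  1.84  0.14  1.08 -0.25]
isolator 0.97 [233.3, 70.8, 42.5, 80.2] [496.17352845 135.2543269  106.09881153]
guide_tube 0.84 [401.4, 113.4, 43.1, 90.2] [628.61631875 108.72629154 122.58752131]
```

View pics/w2.png

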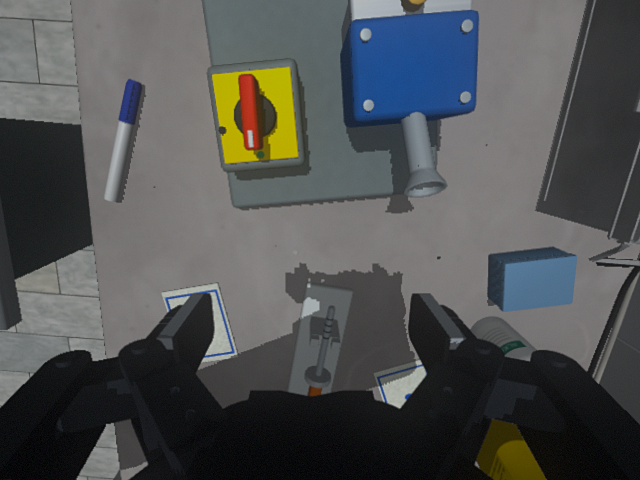

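```bash
python3 - <<'E'
from h import *
c=dict(np.load("w2.npz")); im=c["pixels"][:,:,::-1]
cv2.imwrite("pics/w2c.png",np.hstack([cv2.resize(im[50:220,200:330],(520,560*17//14)),cv2.resize(im[90:220,370:470],(400,680))])[:600])
E
```

```text
(no output)
```

View pics/w2c.png

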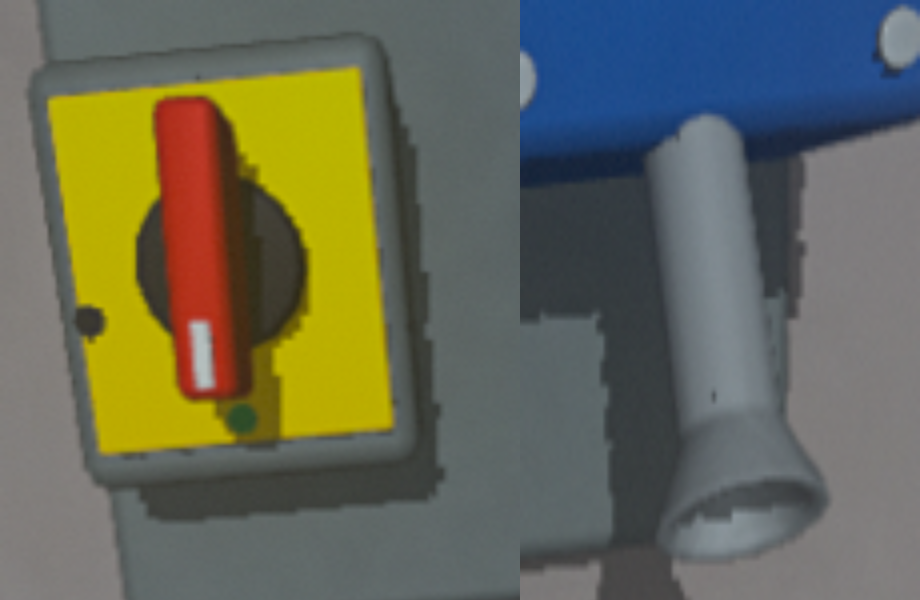

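```bash
python3 - <<'E'
from h import *
c=dict(np.load("w2.npz"))
f=lambda x,y:(200+(x+.5)/4-.5,50+(y+.5)/4-.5)
g=lambda x,y:(370+(x-520+.5)/4-.5,90+(y+.5)/5.23-.5)
print("bar ends",w(c,[f(183,100),f(209,397)],109).round(1).tolist(), "depth",w(c,[f(190,150),f(205,300)]).round(1).tolist())
print("foot",w(c,[f(220,263)],81).round(1), w(c,[f(270,263)]).round(1))
y=w(c,[f(49,98),f(361,68),f(392,428),f(100,452)],w(c,[f(100,130)])[0,2]);print("plate",y.round(1).tolist(),y.mean(0))
print("green,black",w(c,[f(241,418),f(89,321)],77).round(1).tolist())
print("mouth",w(c,[g(745,520)],132).round(1), "rim",w(c,[g(665,540),g(822,505),g(745,562),g(740,480)]).round(1).tolist())
# tube axis: fit cylinder pts
for r in bot.trace("wrist","guide_tube")[:1]:
    P,uv=cloud(c,r["mask"]); np.save("tube.npy",P)
    v=uv[:,1]
    for a in range(118,200,8):
        k=(v>=a)&(v<a+8); print(a,P[k].mean(0).round(1),P[k][:,2].max().round(1))
print("base corner",w(c,[(233,207),(400,193)],19).round(1).tolist())
E
```

```text
bar ends [[490.0, 161.9, 109.0], [496.8, 106.7, 109.0]] depth [[491.5, 153.1, 108.4], [495.2, 125.5, 107.3]]
foot [[493.6 134.6  81. ]] [[504.2 135.6  79.1]]
plate [[452.9, 167.1, 70.0], [521.1, 178.1, 70.0], [533.0, 102.1, 70.0], [465.0, 91.4, 70.0]] [493.01930485 134.68588365  69.99455521]
green,black [[498.8, 101.9, 77.0], [464.0, 120.5, 77.0]]
mouth [[635.7  87.7 132. ]] rim [[621.9, 83.0, 127.7], [649.1, 91.3, 134.7], [684.6, 65.5, -0.7], [629.1, 94.4, 145.4]]
118 [624.7 137.9 110.1] 115.3
126 [625.6 131.7 113.1] 119.8
134 [626.5 125.6 116.8] 122.9
142 [627.4 119.6 120.6] 125.7
150 [628.4 113.7 124.1] 129.7
158 [629.3 107.8 126.9] 132.6
166 [630.3 102.  131.3] 139.0
174 [631.1  96.6 138.6] 146.1
182 [635.7  90.1 129.9] 144.8
190 [636.1  83.1 120.3] 134.0
198 [671.4  63.6   0.7] 0.7
base corner [[462.2, 39.8, 19.0], [647.8, 70.1, 19.0]]
```

```bash
python3 -c "
from h import *
st();plan([493.3,134.5,200],tool(97))"
```

```text
t 2.7 pos [549.3  39.3 318.8] rpy [-1.7997e+02  3.0000e-02  9.4150e+01] F [0.3 0.5 0.6] gap 85.4 q [ 0.26  0.25 -0.53  1.84  0.14  1.08 -0.25]
 trans [0.0991, -0.0489, 0.1188] rot [-0.03, 0.03, -2.85] dist 162.2 rows>= 3.9
```

```bash
python3 -m pendant '{"translation":[[0.025,-0.012,0.03],[0.05,-0.025,0.06],[0.075,-0.037,0.09],[0.099,-0.049,0.119],[0.099,-0.049,0.119],[0.099,-0.049,0.119]],"delta_rot":[[0,0,-1],[0,0,-2],[0,0,-2.85],[0,0,-2.85],[0,0,-2.85],[0,0,-2.85]],"fingers":[0,0,0,0,0,0]}'
python3 - <<'E'
from h import *
c=cam("wrist","w3"); st()
plan([493.3,134.5,157],tool(97))
E
```

```text
time_s: 3.2
ee_pos: [492.2, 135.6, 198.9]
orientation: [-3.139, 0.0, 1.696]
wrist_force: [-0.2, -0.0, -0.3]
finger_gap: 85.1
t 3.25 pos [493.5 134.9 200. ] rpy [-1.7997e+02  3.0000e-02  9.7090e+01] F [ 0.5 -1.2  0.7] gap 85.3 q [ 0.09  0.34 -0.56  2.04  0.24  0.83 -0.49]
 trans [-0.0003, -0.0002, 0.043] rot [-0.03, 0.03, 0.09] dist 43.0 rows>= 1.0
```

View pics/w3.png

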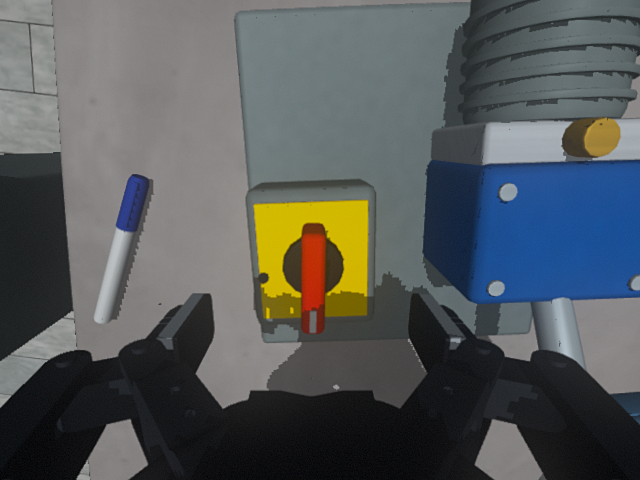

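```bash
python3 -m pendant '{"translation":[[0,0,0.022],[0,0,0.043],[0,0,0.043],[0,0,0.043],[0,0,0.043],[0,0,0.043],[0,0,0.043],[0,0,0.043]],"delta_rot":[[0,0,0],[0,0,0],[0,0,0],[0,0,0],[0,0,0],[0,0,0],[0,0,0],[0,0,0]],"fingers":[0,0,120,255,255,255,255,255]}' 50
```

```text
time_s: 3.92
ee_pos: [493.7, 135.4, 157.8]
orientation: [3.141, 0.0, 1.694]
wrist_force: [-31.0, -3.8, 29.4]
finger_gap: 12.6
```

```bash
python3 -m pendant '{"translation":[[0,0,0],[0,0,0]],"delta_rot":[[0,0,0],[0,0,0]],"fingers":[255,255]}'; python3 -c "
from h import *
st()"
```

```text
time_s: 4.08
ee_pos: [493.3, 135.4, 157.9]
orientation: [-3.142, 0.001, 1.695]
wrist_force: [-8.6, -1.9, 18.7]
finger_gap: 11.8
t 4.08 pos [493.3 135.4 157.9] rpy [-1.80e+02  4.00e-02  9.71e+01] F [-8.6 -1.9 18.7] gap 11.8 q [ 0.06  0.4  -0.54  2.07  0.3   0.75 -0.55]
```

```bash
python3 -m pendant '{"translation":[[0,0,-0.002],[0,0,-0.002],[0,0,-0.002],[0,0,-0.002],[0,0,-0.002],[0,0,-0.002],[0,0,-0.002],[0,0,-0.002]],"delta_rot":[[0,0,3],[0,0,8],[0,0,13],[0,0,18],[0,0,23],[0,0,28],[0,0,33],[0,0,38]],"fingers":[255,255,255,255,255,255,255,255]}'; python3 -c "
from h import *
st()"
```

```text
time_s: 4.75
ee_pos: [493.9, 135.2, 158.4]
orientation: [3.141, -0.0, 1.027]
wrist_force: [10.3, 0.7, -24.0]
finger_gap: 11.6
t 4.75 pos [493.9 135.2 158.4] rpy [ 1.7999e+02 -2.0000e-02  5.8860e+01] F [ 10.3   0.7 -24. ] gap 11.6 q [-0.07  0.38 -0.39  2.07  0.21  0.73 -1.13]
```

```bash
python3 -m pendant '{"translation":[[0,0,0.001],[0,0,0.001],[0,0,0.001],[0,0,0.001],[0,0,0.001],[0,0,0.001],[0,0,0.001],[0,0,0.001]],"delta_rot":[[0,0,5],[0,0,10],[0,0,15],[0,0,20],[0,0,25],[0,0,30],[0,0,34],[0,0,34]],"fingers":[255,255,255,255,255,255,255,255]}'; python3 -c "
from h import *
st();print(bot.observe()['ft_torque'])"
```

```text
time_s: 5.42
ee_pos: [494.5, 134.7, 158.3]
orientation: [3.14, -0.001, 0.433]
wrist_force: [7.5, -5.9, -7.3]
finger_gap: 11.9
t 5.42 pos [494.5 134.7 158.3] rpy [ 1.7993e+02 -8.0000e-02  2.4780e+01] F [ 7.5 -5.9 -7.3] gap 11.9 q [-0.18  0.36 -0.26  2.08  0.14  0.71 -1.66]
[-1.25516885 -1.6285976  -0.03710008]
```

```bash
python3 -m pendant '{"translation":[[0,0,0],[0,0,0],[0,0,0],[0,0,0],[0,0,-0.02],[0,0,-0.06],[0,0,-0.1],[0,0,-0.1]],"delta_rot":[[0,0,0],[0,0,0],[0,0,0],[0,0,0],[0,0,0],[0,0,0],[0,0,0],[0,0,0]],"fingers":[0,0,0,0,0,0,0,0]}'; python3 - <<'E'
from h import *
st(); c=cam("wrist","w4"); np.savez("w4.npz",**{k:np.asarray(v) for k,v in c.items()})
E
```

```text
time_s: 6.08
ee_pos: [495.8, 136.7, 264.8]
orientation: [3.141, -0.009, 0.438]
wrist_force: [1.1, -0.3, 0.9]
finger_gap: 85.2
t 6.08 pos [495.8 136.7 264.8] rpy [179.95  -0.5   25.12] F [ 1.1 -0.3  0.9] gap 85.2 q [-0.15  0.22 -0.28  1.99  0.08  0.93 -1.6 ]
```

View pics/w4.png

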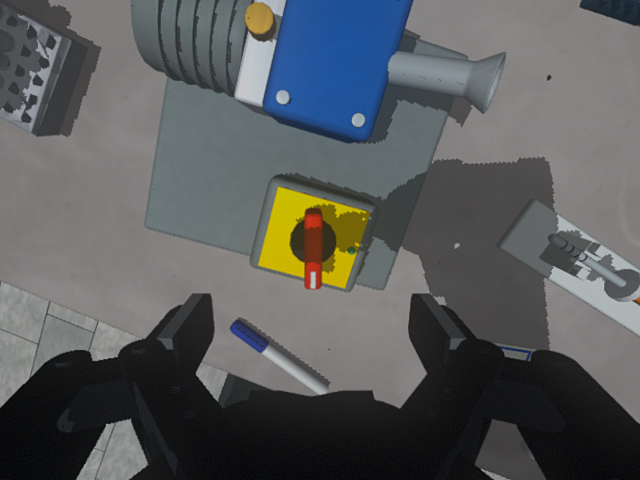

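```bash
python3 - <<'E'
from h import *
c=dict(np.load("w4.npz"))
p=w(c,[(314,209),(313,288)],109);d=p[1]-p[0];print("bar",p.round(1).tolist(),np.degrees(np.arctan2(d[1],d[0])))
st();plan([567,-225,250],tool(85.6))
E
```

```text
bar [[522.3, 147.8, 109.0], [468.9, 123.3, 109.0]] -155.43240194717708
t 6.13 pos [495.1 136.2 261.8] rpy [179.95  -0.38  25.11] F [-0.3  0.2 -0.7] gap 85.4 q [-0.15  0.22 -0.28  2.    0.08  0.93 -1.6 ]
 trans [-0.0882, 0.3576, 0.0116] rot [0.24, -0.32, -60.49] dist 368.5 rows>= 8.8
```

```bash
python3 -m pendant '{"translation":[[-0.009,0.036,0.0],[-0.018,0.072,0.0],[-0.027,0.108,0],[-0.036,0.144,0],[-0.045,0.18,0],[-0.054,0.216,0],[-0.062,0.252,0.0],[-0.07,0.285,0.005]],"delta_rot":[[0,0,-6.5],[0,0,-13],[0,0,-19.5],[0,0,-26],[0,0,-32.5],[0,0,-39],[0,0,-45.5],[0,0,-52]],"fingers":[0,0,0,0,0,0,0,0]}'; python3 -c "
from h import *
st();plan([567,-225,250],tool(85.6))"
```

```text
time_s: 6.8
ee_pos: [550.4, -149.1, 253.6]
orientation: [3.141, -0.0, 1.316]
wrist_force: [1.4, 0.9, -0.0]
finger_gap: 85.4
t 6.8 pos [ 550.4 -149.1  253.6] rpy [ 1.7998e+02 -1.0000e-02  7.5380e+01] F [ 1.4  0.9 -0. ] gap 85.4 q [ 0.35  0.32 -0.24  1.88  0.09  0.95 -0.19]
 trans [-0.0693, 0.0352, 0.0036] rot [0.03, -0.01, -10.22] dist 77.8 rows>= 1.9
```

```bash
python3 -m pendant '{"translation":[[-0.035,0.018,0.002],[-0.069,0.035,0.004],[-0.069,0.035,0.004],[-0.069,0.035,0.004]],"delta_rot":[[0,0,-5],[0,0,-10.2],[0,0,-10.2],[0,0,-10.2]],"fingers":[0,0,0,0]}'; python3 - <<'E'
from h import *
c=cam("wrist","w5"); st(); c=cam("wrist","w5"); np.savez("w5.npz",**{k:np.asarray(v) for k,v in c.items()})
for n in ["gauge_rod","cradle"]:
    for r in bot.trace("wrist",n)[:3]: 
        P,uv=cloud(c,r["mask"]); print(n,r["p"],r["rect"],np.median(P,0))
E
```

```text
time_s: 7.13
ee_pos: [565.6, -225.7, 248.2]
orientation: [-3.14, -0.0, 1.484]
wrist_force: [-0.4, 0.9, 0.1]
finger_gap: 85.5
t 7.18 pos [ 565.8 -223.7  248.5] rpy [-1.7992e+02 -4.0000e-02  8.5130e+01] F [-0.2  0.6  0.6] gap 85.7 q [ 0.46  0.38 -0.24  1.8   0.11  0.97  0.09]
gauge_rod 0.95 [293.7, 0.0, 39.1, 292.5] [ 570.96327036 -166.11810111   63.43611011]
cradle 0.56 [276.4, 20.9, 74.7, 262.4] [ 572.86519833 -141.82483175    9.23880208]
```

View pics/w5.png

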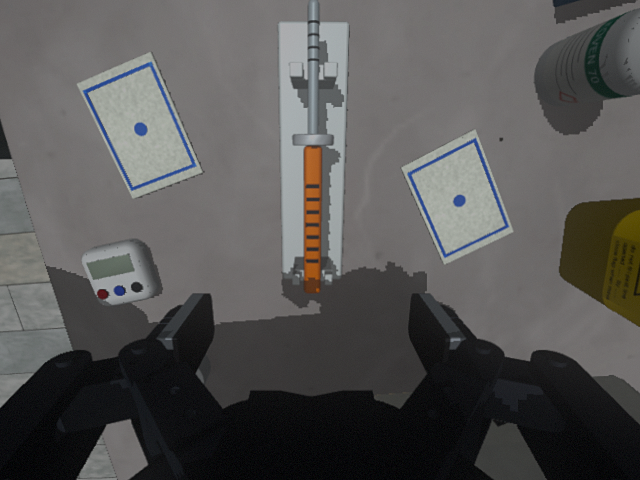

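```bash
python3 - <<'E'
from h import *
c=dict(np.load("w5.npz"))
print(w(c,[(313.5,147),(313,200),(312.5,250),(313,290)]).round(1).tolist())
p=w(c,[(313.5,148),(313,291)],65);d=p[1]-p[0];print("handle",p.round(1).tolist(),np.linalg.norm(d))
print("rod",w(c,[(314.5,20),(314.5,120)],60).round(1).tolist(), "collar",w(c,[(313.5,140)],72).round(1))
print("cardC",w(c,[(140.5,129),(460,201)],3).round(1))
r=bot.trace("wrist","gauge_rod")[0]; m=r["mask"]; P,uv=cloud(c,m)
rgb=c["pixels"][uv[:,1],uv[:,0]].astype(int); o=(rgb[:,0]-rgb[:,2]>90)&(P[:,2]>61)
Q=P[o]; mu=Q.mean(0); u,s,vt=np.linalg.svd(Q[:,:2]-mu[:2]); a=vt[0]*np.sign(vt[0][1]); t=(Q[:,:2]-mu[:2])@a
print("orange",mu,a,np.degrees(np.arctan2(a[1],a[0])),t.min(),t.max(),"center",mu[:2]+a*(t.min()+t.max())/2,Q[:,2].mean())
S=P[(P[:,2]>50)&(uv[:,1]<130)]; m2=S.mean(0);print("steel mean",m2); v=m2[:2]-mu[:2]; print("ang",np.degrees(np.arctan2(v[1],v[0])))
E
```

```text
[[572.8, -154.4, 63.0], [569.2, -193.2, 66.6], [565.4, -233.8, 64.1], [562.9, -268.6, 64.1]]
handle [[572.7, -155.1, 65.0], [562.9, -269.1, 65.0]] 114.44274038728287
rod [[580.5, -70.1, 60.0], [575.1, -135.3, 60.0]] collar [[ 573.1 -149.5   72. ]]
cardC [[ 417.7 -124.9    3. ]
 [ 709.3 -215.9    3. ]]
orange [ 567.7320557  -202.61965396   63.98559968] [0.08699637 0.99620863] 85.00916619505122 -67.28341823340256 48.51839769805196 center [ 566.91581137 -211.96659164] 63.98559968111382
steel mean [576.82856651 -98.32519752  58.39810958]
ang 85.01530489302792
```

```bash
python3 -c "
from h import *
st();plan([567.5,-213.5,110],tool(85.1))"
```

```text
t 7.38 pos [ 566.3 -221.9  249.5] rpy [-1.800e+02 -2.000e-02  8.532e+01] F [ 0.3 -0.5 -0.9] gap 85.0 q [ 0.46  0.38 -0.24  1.8   0.11  0.97  0.09]
 trans [0.0084, 0.0005, 0.1395] rot [-0.0, -0.02, 0.22] dist 139.8 rows>= 3.4
```

```bash
python3 -m pendant '{"translation":[[0.0084,0.0005,0.035],[0.0084,0.0005,0.07],[0.0084,0.0005,0.1],[0.0084,0.0005,0.12],[0.0084,0.0005,0.1395],[0.0084,0.0005,0.1395],[0.0084,0.0005,0.1395]],"delta_rot":[[0,0,0.2],[0,0,0.2],[0,0,0.2],[0,0,0.2],[0,0,0.2],[0,0,0.2],[0,0,0.2]],"fingers":[0,0,0,0,0,0,0]}' 60; python3 - <<'E'
from h import *
c=cam("wrist","w6"); st(); plan([567.5,-213.5,110],tool(85.1))
E
```

```text
time_s: 7.97
ee_pos: [567.3, -213.9, 109.8]
orientation: [-3.14, -0.001, 1.485]
wrist_force: [-0.0, 0.2, 0.8]
finger_gap: 85.3
t 8.02 pos [ 567.9 -214.3  110.9] rpy [179.97  -0.    85.09] F [ 0.8 -0.6  0.4] gap 85.4 q [ 0.42  0.56 -0.21  1.89  0.17  0.71  0.02]
 trans [0.0008, -0.0005, 0.0009] rot [0.03, -0.0, -0.01] dist 1.3 rows>= 0.0
```

View pics/w6.png

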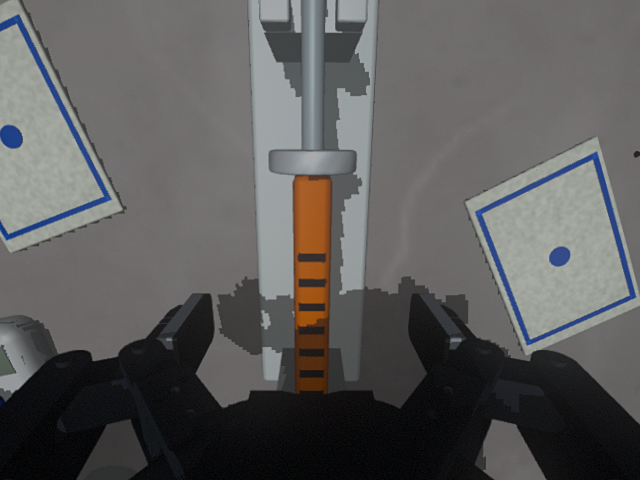

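Handle (312, 180–390) is centred between the fingers and aligned; the collar is at (312,160). Closing.

```bash
python3 -m pendant '{"translation":[[0,0,0],[0,0,0],[0,0,0],[0,0,0],[0,0,0],[0,0,0],[0,0,0],[0,0,0]],"delta_rot":[[0,0,0],[0,0,0],[0,0,0],[0,0,0],[0,0,0],[0,0,0],[0,0,0],[0,0,0]],"fingers":[255,255,255,255,255,255,255,255]}' 60; python3 - <<'E'
from h import *
c=cam("wrist","w7"); st()
E
```

```text
time_s: 8.68
ee_pos: [567.6, -215.0, 110.4]
orientation: [3.141, 0.0, 1.484]
wrist_force: [-2.0, -0.2, 5.3]
finger_gap: 12.6
t 8.73 pos [ 567.6 -215.   110.4] rpy [179.99   0.    85.03] F [-1.7  0.4  5.7] gap 13.1 q [ 0.42  0.56 -0.21  1.89  0.17  0.71  0.02]
```

```bash
python3 -m pendant '{"translation":[[0,0,-0.02],[0,0,-0.04],[0,0,-0.07],[0,0,-0.1],[0,0,-0.13],[0,0,-0.15],[0,0,-0.15],[0,0,-0.15]],"delta_rot":[[0,0,0],[0,0,0],[0,0,0],[0,0,0],[0,0,0],[0,0,0],[0,0,0],[0,0,0]],"fingers":[255,255,255,255,255,255,255,255]}'; python3 - <<'E'
from h import *
c=cam("wrist","w8"); st();np.savez("w8.npz",**{k:np.asarray(v) for k,v in c.items()})
E
```

```text
time_s: 9.4
ee_pos: [567.7, -215.0, 261.0]
orientation: [3.14, 0.001, 1.484]
wrist_force: [-0.1, -0.9, -2.1]
finger_gap: 12.9
t 9.45 pos [ 567.2 -214.9  259.7] rpy [-180.      0.     85.03] F [-0.7  0.2 -1.6] gap 13.2 q [ 0.45  0.37 -0.24  1.8   0.11  0.99  0.08]
```

View pics/w8.png

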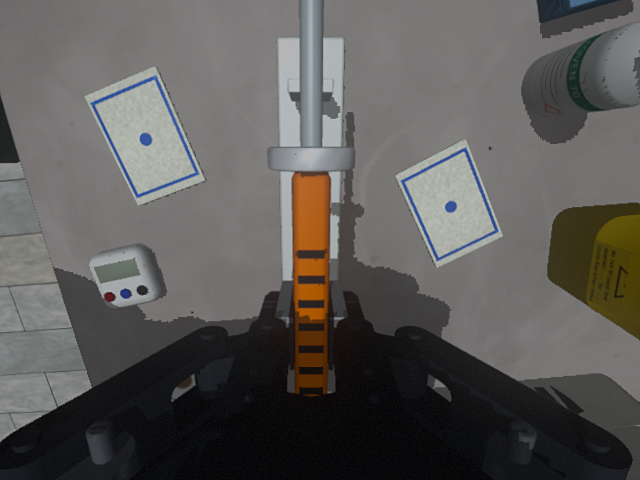

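```bash
python3 - <<'E'
from h import *
c=dict(np.load("w8.npz")); s=st(); R0=Rn.from_euler('xyz',s["orientation"])
T=lambda P:R0.inv().apply(P-s["ee_pos"]).round(1)
r=bot.trace("wrist","gauge_rod")
# newest picture is same
m=r[0]["mask"]; P,uv=cloud(c,m); Q=T(P); print(r[0]["p"],r[0]["rect"])
for a,b in [(0,20),(20,40),(60,80),(100,120),(125,142),(146,152),(152,168),(175,195),(200,240),(240,280)]:
    k=(uv[:,1]>=a)&(uv[:,1]<b)&(abs(Q[:,2]-45)<25); q=Q[k]
    if k.sum(): print(a,k.sum(),"mean",q.mean(0).round(1),"ymid",(q[:,1].min()+q[:,1].max())/2,"zmin(top)",np.percentile(q[:,2],5))
k=(uv[:,1]>140)&(uv[:,1]<176)&(Q[:,2]<45)
print("collar x range",np.percentile(Q[k][:,0],[0,2,50,98,100]))
E
```

```text
t 9.45 pos [ 567.2 -214.9  259.7] rpy [-180.      0.     85.03] F [-0.7  0.2 -1.6] gap 13.2 q [ 0.45  0.37 -0.24  1.8   0.11  0.99  0.08]
0.58 [265.7, 0.0, 89.9, 396.6]
0 457 mean [ 1.127e+02 -1.000e-01  5.090e+01] ymid -0.050000000000000044 zmin(top) 49.3
20 471 mean [106.9  -0.2  50.9] ymid -0.24999999999999978 zmin(top) 49.3
60 470 mean [94.9 -0.2 51. ] ymid -0.25 zmin(top) 49.4
100 429 mean [82.4 -0.2 50.9] ymid -0.19999999999999996 zmin(top) 49.4
125 344 mean [74.5 -0.2 50.7] ymid -0.25 zmin(top) 49.3
146 438 mean [69.3  0.1 41.7] ymid 0.04999999999999982 zmin(top) 38.0
152 1399 mean [65.9 -0.2 41.2] ymid -0.20000000000000018 zmin(top) 37.9
175 772 mean [57.3 -0.3 45.5] ymid -0.20000000000000018 zmin(top) 44.3
200 1494 mean [44.8 -0.3 45.4] ymid -0.19999999999999973 zmin(top) 44.3
240 1456 mean [29.9 -0.4 45.3] ymid -0.2999999999999998 zmin(top) 43.9
collar x range [60.6 62.4 66.2 69.9 69.9]
```

```bash
cat >> h.py <<'E'
MOUTH=np.array([635.8,87.4,132.]); YT=-80.8
COL=np.array([69.3,-0.2,53.3])
def ins(dist,mouth=None,yt=None,elev=30,col=None):
    """tool pose with collar at distance dist (mm) out along the tube axis"""
    m=MOUTH if mouth is None else np.array(mouth); a=np.radians(YT if yt is None else yt); e=np.radians(elev)
    u=np.array([np.cos(e)*np.cos(a),np.cos(e)*np.sin(a),np.sin(e)]); x=-u
    h=-np.array([np.cos(a),np.sin(a),0]); z=-np.sin(e)*h-np.cos(e)*np.array([0,0,1]); y=np.cross(z,x)
    R=Rn.from_matrix(np.c_[x,y,z]); p=m+dist*u-R.apply(COL if col is None else col)
    return p,R
E
python3 -c "
from h import *
p,R=ins(140);print(p,R.as_euler('xyz',degrees=True));plan(p,R)"
```

```text
[660.71651651 -65.18829008 282.80915402] [-180.    30.    99.2]
 trans [0.1572, 0.0804, -0.0238] rot [-3.78, -29.87, -13.82] dist 178.2 rows>= 4.6
```

```bash
python3 -m pendant '{"translation":[[0.027,0.013,-0.01],[0.053,0.027,-0.02],[0.08,0.04,-0.023],[0.106,0.054,-0.024],[0.132,0.067,-0.024],[0.157,0.08,-0.024],[0.157,0.08,-0.024],[0.157,0.08,-0.024]],"delta_rot":[[-0.6,-5,-2.3],[-1.3,-10,-4.6],[-1.9,-15,-6.9],[-2.5,-20,-9.2],[-3.2,-25,-11.5],[-3.8,-29.9,-13.8],[-3.8,-29.9,-13.8],[-3.8,-29.9,-13.8]],"fingers":[255,255,255,255,255,255,255,255]}'; python3 - <<'E'
from h import *
s=st();c=cam("wrist","w9"); s=st();np.savez("w9.npz",**{k:np.asarray(v) for k,v in c.items()})
plan(*ins(140)); plan(*ins(100))
P,R=ins(140); print("mouth px",proj(c,MOUTH), "tip px", proj(c,s["ee_pos"]+Rn.from_euler('xyz',s["orientation"]).apply(COL+[90,0,0])))
E
```

```text
time_s: 10.17
ee_pos: [660.8, -61.7, 281.4]
orientation: [-3.139, 0.523, 1.738]
wrist_force: [-0.6, -0.8, -1.6]
finger_gap: 13.1
t 10.17 pos [660.8 -61.7 281.4] rpy [-179.87   29.99   99.59] F [-0.6 -0.8 -1.6] gap 13.1 q [-0.05  0.44 -0.2   1.72  0.68  1.14 -0.42]
t 10.22 pos [660.4 -64.3 282.1] rpy [-179.9    30.01   99.35] F [-0.5 -0.9 -0.9] gap 13.0 q [-0.05  0.44 -0.2   1.73  0.68  1.14 -0.42]
 trans [-0.0012, 0.0002, -0.0002] rot [-0.02, 0.01, 0.13] dist 1.2 rows>= 0.0
 trans [0.0388, 0.0002, -0.0002] rot [-0.02, 0.01, 0.13] dist 38.8 rows>= 0.9
mouth px [[ 313.55250961 -355.43184154]] tip px [[ 310.57964807 -149.35571377]]
```

View pics/w9.png

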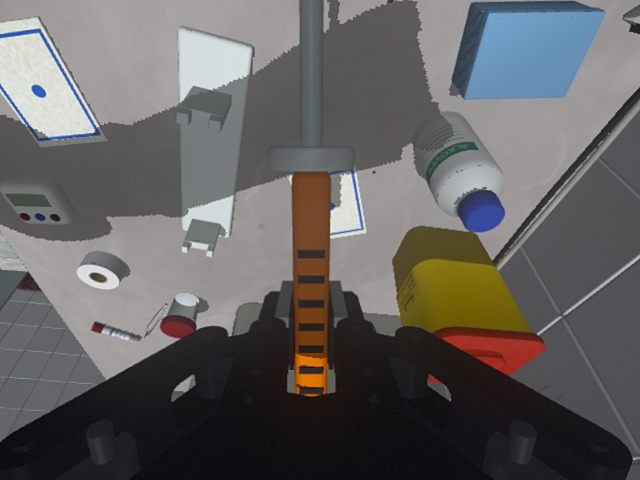

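```bash
python3 - <<'E'
from h import *
s=bot.observe();R0=Rn.from_euler('xyz',s["orientation"])
tip=s["ee_pos"]+R0.apply(COL+[90,0,0]); colc=s["ee_pos"]+R0.apply(COL); _,Rt=ins(0)
u=-Rt.as_matrix()[:,0]
ims=[]
for n,sz in [("top",(60,45)),("scene",(60,45))]:
    c=cam(n); im=c["pixels"][:,:,::-1].copy()
    pt=proj(c,[tip,colc,MOUTH,MOUTH-60*u,MOUTH+100*u]); print(n,pt.round(1).tolist())
    ctr=pt[[0,2]].mean(0).astype(int); x0,y0=ctr[0]-40,ctr[1]-37
    cr=cv2.resize(im[y0:y0+75,x0:x0+80],None,fx=5,fy=5,interpolation=cv2.INTER_CUBIC)
    cr2=cr.copy()
    for p,col in zip(pt,[(0,255,0),(0,255,0),(0,0,255),(0,0,255),(0,0,255)]):
        q=((p-[x0,y0]+.5)*5-.5).astype(int); cv2.circle(cr2,tuple(int(v) for v in q),3,col,-1)
    cv2.imwrite(f"pics/pre_{n}.png",np.hstack([cr,cr2]))
E
```

```text
top [[259.8, 186.7], [292.0, 176.2], [243.2, 191.9], [223.9, 198.2], [277.7, 180.7]]
scene [[254.2, 240.8], [265.4, 207.3], [247.5, 260.0], [239.2, 284.9], [260.5, 221.4]]
```

View pics/pre_top.png

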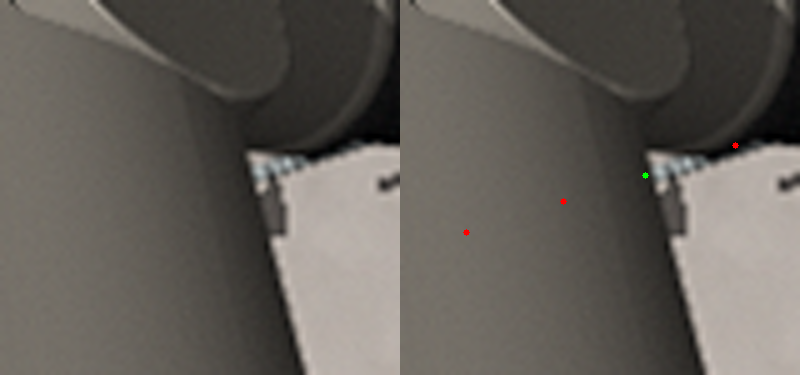

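View pics/pre_scene.png

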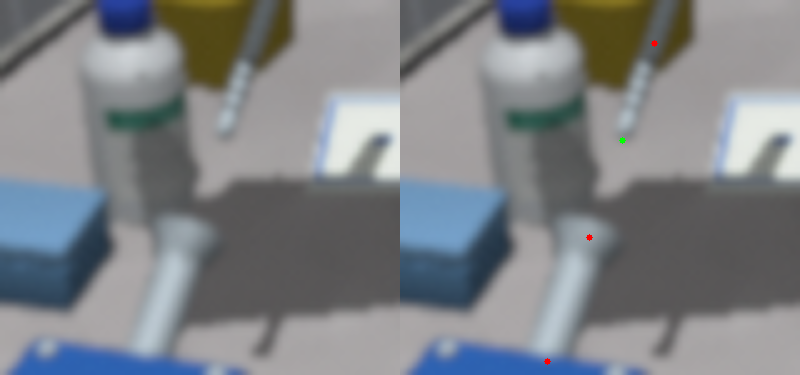

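```bash
python3 -c "
from h import *
st();plan(*ins(70))"
```

```text
t 10.32 pos [660.2 -66.8 283.2] rpy [179.99  30.05  99.07] F [ 0.  -0.3 -1.1] gap 13.1 q [-0.05  0.43 -0.2   1.73  0.68  1.14 -0.42]
 trans [0.0715, 0.0006, -0.0005] rot [-0.06, 0.05, -0.11] dist 71.5 rows>= 1.7
```

```bash
python3 -m pendant '{"translation":[[0.015,0.0003,0],[0.03,0.0003,0],[0.045,0.0003,0],[0.06,0.0003,0],[0.07,0.0003,0],[0.07,0.0003,0],[0.07,0.0003,0]],"delta_rot":[[0,0,0],[0,0,0],[0,0,0],[0,0,0],[0,0,0],[0,0,0],[0,0,0]],"fingers":[255,255,255,255,255,255,255]}'; python3 - <<'E'
from h import *
s=st();plan(*ins(70));
R0=Rn.from_euler('xyz',s["orientation"])
tip=s["ee_pos"]+R0.apply(COL+[90,0,0]); colc=s["ee_pos"]+R0.apply(COL); _,Rt=ins(0)
u=-Rt.as_matrix()[:,0]
c=cam("scene"); im=c["pixels"][:,:,::-1].copy(); s=st()
pt=proj(c,[colc,MOUTH]); print(pt)
x0,y0=int(pt[1][0])-40,int(pt[1][1])-50
cv2.imwrite("pics/in1.png",cv2.resize(im[y0:y0+75,x0:x0+80],None,fx=7,fy=7,interpolation=cv2.INTER_CUBIC))
E
```

```text
time_s: 10.9
ee_pos: [651.4, -6.6, 249.0]
orientation: [3.14, 0.525, 1.73]
wrist_force: [0.3, -0.2, -1.6]
finger_gap: 13.1
t 10.9 pos [651.4  -6.6 249. ] rpy [179.92  30.07  99.09] F [ 0.3 -0.2 -1.6] gap 13.1 q [-0.13  0.47 -0.22  1.75  0.69  1.14 -0.54]
 trans [0.0017, -0.0001, 0.0004] rot [0.03, 0.07, -0.09] dist 1.8 rows>= 0.0
t 10.95 pos [651.5  -7.  249.3] rpy [179.88  30.09  99.04] F [ 0.4  0.6 -0.9] gap 12.9 q [-0.13  0.47 -0.22  1.75  0.69  1.14 -0.54]
[[256.75464916 231.85093333]
 [247.47926865 260.02641219]]
```

View pics/in1.png

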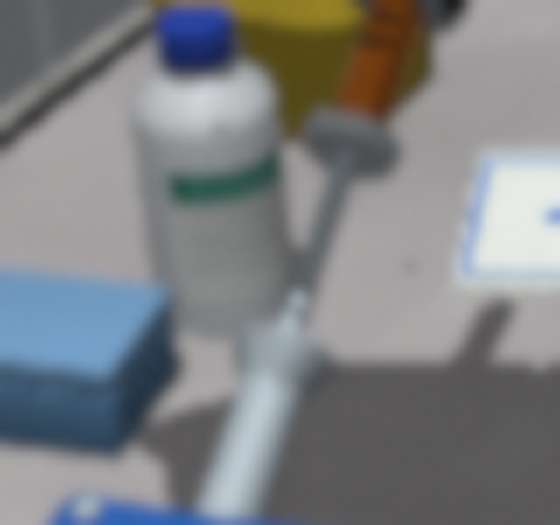

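```bash
python3 -m pendant '{"translation":[[0.012,0,0],[0.024,0,0],[0.036,0,0],[0.048,0,0],[0.06,0,0],[0.06,0,0]],"delta_rot":[[0,0,0],[0,0,0],[0,0,0],[0,0,0],[0,0,0],[0,0,0]],"fingers":[255,255,255,255,255,255]}'; python3 -c "
from h import *
st();plan(*ins(0))"
```

```text
time_s: 11.45
ee_pos: [642.4, 49.0, 217.1]
orientation: [-3.141, 0.523, 1.735]
wrist_force: [-0.5, 0.3, -1.3]
finger_gap: 13.1
t 11.45 pos [642.4  49.  217.1] rpy [-179.98   29.99   99.39] F [-0.5  0.3 -1.3] gap 13.1 q [-0.2   0.52 -0.24  1.76  0.7   1.14 -0.64]
 trans [0.007, -0.0001, 0.0009] rot [0.08, -0.01, 0.17] dist 7.0 rows>= 0.2
```

```bash
python3 -m pendant '{"translation":[[0.003,0,0],[0.006,0,0],[0.009,0,0],[0.009,0,0],[0.009,0,0]],"delta_rot":[[0,0,0],[0,0,0],[0,0,0],[0,0,0],[0,0,0]],"fingers":[255,255,255,255,255]}'; python3 -c "
from h import *
st();plan(*ins(0))"
```

```text
time_s: 11.87
ee_pos: [642.0, 53.2, 214.5]
orientation: [3.14, 0.525, 1.73]
wrist_force: [-0.2, 0.5, -0.4]
finger_gap: 12.9
t 11.87 pos [642.   53.2 214.5] rpy [179.88  30.07  99.12] F [-0.2  0.5 -0.4] gap 12.9 q [-0.21  0.52 -0.24  1.76  0.7   1.14 -0.66]
 trans [0.002, -0.0005, 0.0008] rot [0.07, 0.07, -0.07] dist 2.2 rows>= 0.1
```

```bash
python3 -m pendant '{"translation":[[0.002,0,0],[0.004,0,0],[0.004,0,0],[0.004,0,0]],"delta_rot":[[0,0,0],[0,0,0],[0,0,0],[0,0,0]],"fingers":[255,255,255,255]}'; python3 - <<'E'
from h import *
s=st();plan(*ins(0))
c=cam("wrist","w10"); c=cam("scene"); im=c["pixels"][:,:,::-1]
x0,y0=207,205
cv2.imwrite("pics/in2.png",cv2.resize(im[y0:y0+75,x0:x0+80],None,fx=7,fy=7,interpolation=cv2.INTER_CUBIC))
E
```

```text
time_s: 12.2
ee_pos: [642.0, 54.2, 213.7]
orientation: [3.139, 0.528, 1.727]
wrist_force: [1.2, -10.4, 8.6]
finger_gap: 13.6
t 12.2 pos [642.   54.2 213.7] rpy [179.83  30.27  98.94] F [  1.2 -10.4   8.6] gap 13.6 q [-0.21  0.52 -0.24  1.76  0.7   1.14 -0.66]
 trans [0.0008, -0.0006, 0.0005] rot [0.04, 0.27, -0.22] dist 1.1 rows>= 0.0
```

View pics/in2.png

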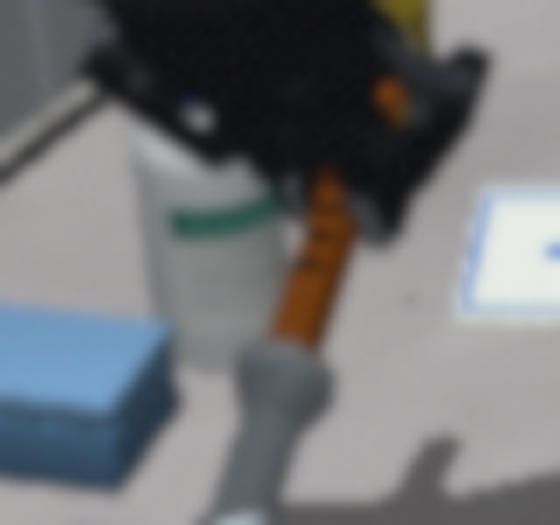

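View pics/w10.png

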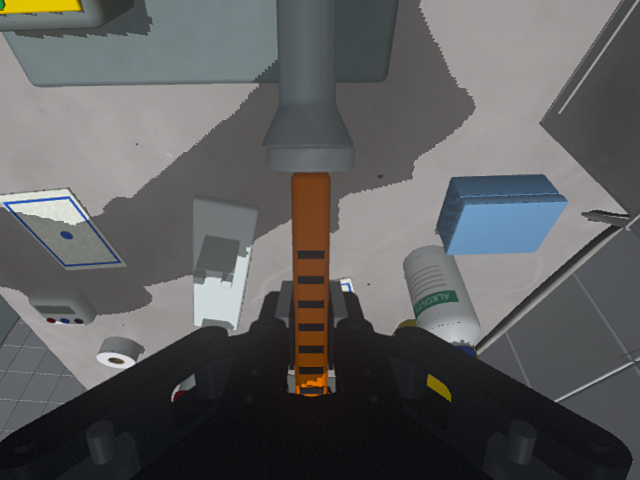

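```bash
python3 -m pendant '{"translation":[[0.001,0,0],[0.001,0,0],[0.001,0,0],[0.001,0,0],[0.001,0,0]],"delta_rot":[[0,0,0],[0,0,0],[0,0,0],[0,0,0],[0,0,0]],"fingers":[255,255,255,255,255]}'; python3 -c "
from h import *
st()"
```

```text
time_s: 12.72
ee_pos: [642.0, 54.3, 213.6]
orientation: [3.138, 0.529, 1.726]
wrist_force: [0.5, -14.0, 11.7]
finger_gap: 12.8
t 12.72 pos [642.   54.3 213.6] rpy [179.82  30.33  98.89] F [  0.5 -14.   11.7] gap 12.8 q [-0.21  0.52 -0.24  1.76  0.7   1.14 -0.66]
```

```bash
python3 -m pendant '{"translation":[[-0.01,0,0],[-0.03,0,0],[-0.05,0,0],[-0.07,0,0],[-0.09,0,0],[-0.11,0,0],[-0.13,0,0],[-0.15,0,0]],"delta_rot":[[0,0,0],[0,0,0],[0,0,0],[0,0,0],[0,0,0],[0,0,0],[0,0,0],[0,0,0]],"fingers":[255,255,255,255,255,255,255,255]}'; python3 - <<'E'
from h import *
s=st();c=cam("wrist","w11"); s=st(); c=cam("scene"); im=c["pixels"][:,:,::-1]
_,R=ins(0);u=-R.as_matrix()[:,0]; tip=s["ee_pos"]+Rn.from_euler('xyz',s["orientation"]).apply(COL+[90,0,0]); print("tip out",(tip-MOUTH)@u)
x0,y0=207,195
cv2.imwrite("pics/out1.png",cv2.resize(im[y0:y0+75,x0:x0+80],None,fx=6,fy=6,interpolation=cv2.INTER_CUBIC))
E
```

```text
time_s: 13.38
ee_pos: [661.9, -71.6, 287.7]
orientation: [3.139, 0.524, 1.73]
wrist_force: [-0.3, -0.5, -1.4]
finger_gap: 13.0
t 13.38 pos [661.9 -71.6 287.7] rpy [179.88  30.05  99.11] F [-0.3 -0.5 -1.4] gap 13.0 q [-0.04  0.43 -0.2   1.72  0.68  1.14 -0.4 ]
t 13.43 pos [662.5 -75.9 290.1] rpy [179.74  30.18  98.82] F [ 1.  -5.   0.9] gap 13.0 q [-0.04  0.43 -0.2   1.72  0.68  1.14 -0.4 ]
tip out 63.198833308351425
```

View pics/out1.png

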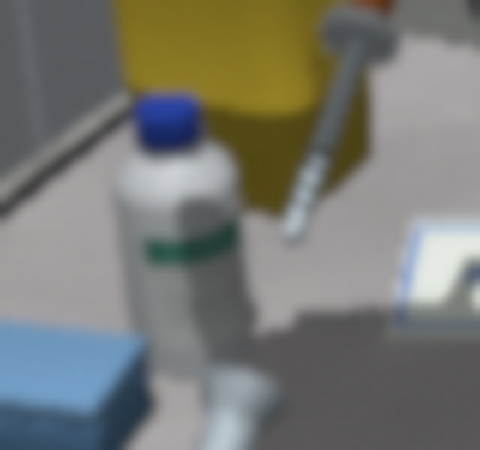

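```bash
cat >> h.py <<'E'
def fin(yaw=95,z=150,card=(417.5,-125.0)):
    R=tool(yaw); return np.array([*card,z])-R.apply(COL+[90,0,0]),R
E
python3 -c "
from h import *
st();p,R=fin();print(p);plan(p,R)"
```

```text
t 13.48 pos [662.2 -74.4 289.1] rpy [179.74  30.15  98.81] F [ 1.1  0.7 -0.3] gap 12.8 q [-0.04  0.43 -0.2   1.72  0.68  1.14 -0.4 ]
[ 431.58314876 -283.67638426  203.3       ]
 trans [-0.1052, -0.2607, 0.1592] rot [1.26, 30.13, 3.79] dist 323.1 rows>= 7.7
```

```bash
python3 -m pendant '{"translation":[[-0.012,-0.026,0.005],[-0.024,-0.058,0.03],[-0.036,-0.09,0.05],[-0.048,-0.12,0.07],[-0.06,-0.15,0.09],[-0.072,-0.18,0.11],[-0.084,-0.21,0.128],[-0.096,-0.238,0.145]],"delta_rot":[[0.2,5,0.6],[0.4,10,1.2],[0.6,15,1.8],[0.8,20,2.4],[1,25,3],[1.26,30.1,3.8],[1.26,30.1,3.8],[1.26,30.1,3.8]],"fingers":[255,255,255,255,255,255,255,255]}'; python3 -c "
from h import *
st();p,R=fin();plan(p,R)"
```

```text
time_s: 14.15
ee_pos: [449.8, -264.3, 208.7]
orientation: [-3.139, -0.002, 1.659]
wrist_force: [0.8, -0.3, -1.3]
finger_gap: 12.8
t 14.15 pos [ 449.8 -264.3  208.7] rpy [-1.7987e+02 -9.0000e-02  9.5080e+01] F [ 0.8 -0.3 -1.3] gap 12.8 q [ 0.61  0.3  -0.24  2.02  0.1   0.83  0.41]
 trans [-0.0177, -0.0198, 0.0054] rot [-0.13, -0.09, 0.08] dist 27.1 rows>= 0.7
```

```bash
python3 -m pendant '{"translation":[[-0.009,-0.01,0.003],[-0.0177,-0.0198,0.0054],[-0.0177,-0.0198,0.0054],[-0.0177,-0.0198,0.0054],[-0.0177,-0.0198,0.0054],[-0.0177,-0.0198,0.0054],[-0.0177,-0.0198,0.0054],[-0.0177,-0.0198,0.0054]],"delta_rot":[[0,0,0],[0,0,0],[0,0,0],[0,0,0],[0,0,0],[0,0,0],[0,0,0],[0,0,0]],"fingers":[255,255,255,255,255,255,255,255]}'; python3 - <<'E'
from h import *
st();p,R=fin();plan(p,R)
c=cam("wrist","f1"); ims=[]
for n in ["top","scene"]:
    c=cam(n,"f_"+n)
    s=bot.observe(); R0=Rn.from_euler('xyz',s["orientation"]); tip=s["ee_pos"]+R0.apply(COL+[90,0,0]); print(n,tip.round(1),proj(c,[tip,[417.5,-125,3]]).round(1).tolist())
E
```

```text
time_s: 14.82
ee_pos: [434.3, -281.1, 203.9]
orientation: [-3.139, -0.001, 1.663]
wrist_force: [0.7, 0.3, -1.2]
finger_gap: 13.0
t 14.82 pos [ 434.3 -281.1  203.9] rpy [-1.7988e+02 -5.0000e-02  9.5300e+01] F [ 0.7  0.3 -1.2] gap 13.0 q [ 0.65  0.3  -0.23  2.04  0.09  0.81  0.45]
 trans [-0.0023, -0.0029, 0.0007] rot [-0.12, -0.05, 0.3] dist 3.8 rows>= 0.1
top [ 419.1 -122.6  150.7] [[335.9, 283.2], [335.6, 284.1]]
scene [ 419.1 -122.8  150.7] [[375.2, 228.1], [373.7, 280.4]]
```

View pics/f_top.png

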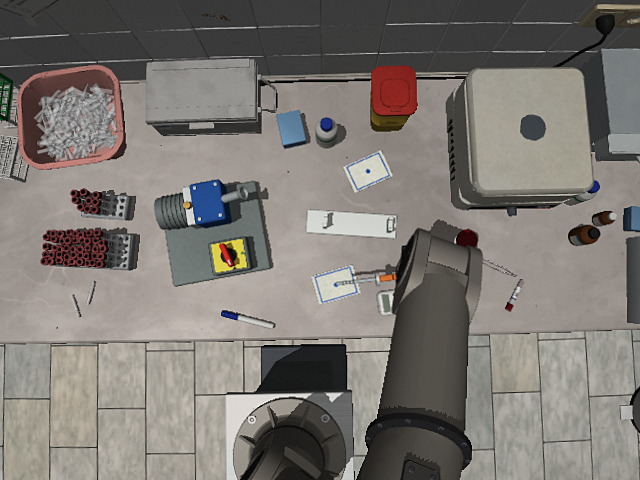

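View pics/f_scene.png

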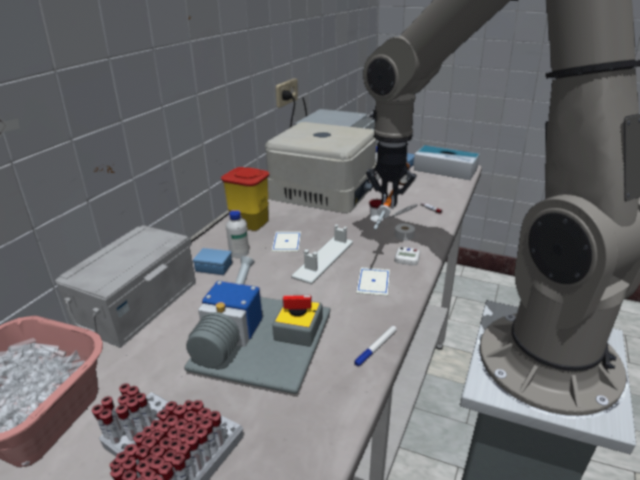

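View pics/f1.png

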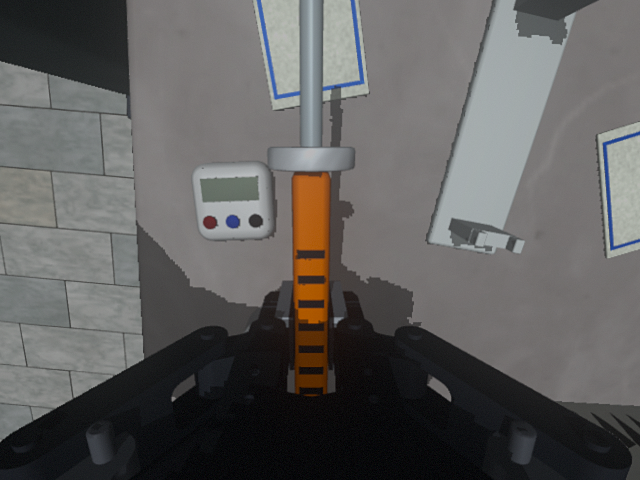

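```bash
python3 -m pendant '{"translation":[[0,0,0],[0,0,0],[0,0,0],[0,0,0]],"delta_rot":[[0,0,0],[0,0,0],[0,0,0],[0,0,0]],"fingers":[255,255,255,255]}'; python3 - <<'E'
from h import *
c=cam("top")
for n in ["isolator","specimen_cup_3","label_roll","timer"]:
    for r in bot.trace("top",n)[:2]:
        P,uv=cloud(c,r["mask"]); print(n,round(r["p"],2),r["rect"],np.median(P,0).round(0))
s=st(); print("vel",s["joint_vel"].round(3)); tip=s["ee_pos"]+Rn.from_euler('xyz',s["orientation"]).apply(COL+[90,0,0]); print("tip",tip.round(1))
E
```

```text
time_s: 15.3
ee_pos: [433.8, -281.7, 203.9]
orientation: [-3.139, -0.001, 1.662]
wrist_force: [0.4, 0.5, 0.0]
finger_gap: 12.9
isolator 0.58 [225.0, 244.8, 12.5, 23.2] [493. 129. 103.]
specimen_cup_3 0.57 [452.5, 229.5, 26.8, 16.0] [ 522. -448.   58.]
timer 0.96 [377.5, 290.6, 13.4, 27.3] [ 370. -244.   19.]
t 15.55 pos [ 433.8 -281.6  203.9] rpy [-1.7986e+02 -5.0000e-02  9.5240e+01] F [-0.5 -0.1 -0.9] gap 13.4 q [ 0.65  0.3  -0.23  2.04  0.09  0.81  0.45]
vel [ 0.    -0.    -0.     0.     0.     0.001  0.001]
tip [ 418.9 -123.   150.7]
```

```bash
python3 -c "
from rig import bot
print(bot.close_job())"
```

```text
the job is handed in; nothing more can be done
None
```

I carried out all the steps and handed the job in at about 15.6 s; the hand-in reported no verdict.

- **Isolator:** I turned the red handle clockwise and let go. The wrist picture afterwards put the bar at about 1.30 rad, which is fully off, and the last top view still showed it off.
- **Gauge rod:** I took it from the cradle and pushed it down the guide tube until the collar stopped on the mouth, where the arm held still with about 18 N of resistance. I then drew it right out; the tip was about 63 mm clear of the mouth.
- **Final hold:** The rod is gripped with 13 mm between the fingers and level to about 0.2°. Its tip is about 2–3 mm from the middle of the near reading card (the one closest to the base) and 151 mm above the worktop. The arm was still, the wrist force near zero, and the rod was well clear of the pump and cradle.
- **Cup, roll and timer:** In the last check the cup was where it started. The timer reading shifted by about 12 mm because the arm partly hid it. The label roll was hidden from the top camera, so I could not re-measure it. It was visible and undisturbed in earlier wrist pictures, and nothing came near it.

No check failed.

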